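Cock and fire the spring striker to seat a dowel

ROBOT

A 6-joint arm with a two-finger parallel gripper is mounted at the origin on a cart in front of the work surface, level with it; the furniture and walls round the work are solid. World frame = base frame: x ahead of the robot, y to its left, z up, the work surface at z = 0. Lengths are in mm, angles in rad, forces in N, time in s.
With the tool pointing down it reaches from about 400 to 925 mm from the base axis. Payload 12.5 kg.
Tool frame: the origin (TCP) lies at the very end of the fingers, on their centre line; the grasp point (between the pads) lies 19 mm behind it; z points along the fingers, y is the line along which they close (so a half turn about z gives the same grasp; the last joint's range is limited). The gripper opens to 95 mm and grips with 3 to 60 N. Pads are 20 mm wide; open, the fingers measure 119 mm over their backs; the gripper's body (75 mm by 180 mm) begins 59 mm behind the grasp point.
Start: joints at [1.074, 0.491, 1.559, -0, 1.092, -0.106], TCP at [238.065, 577.903, 214.661] pointing down, gripper open.
Joint ranges: [-3.1, 3.1], [-0.84, 2.19], [0.05, 2.79], [-1.13, 4.28], [0.06, 2.93], [-2.69, 2.69]. Speed limits (rad/s): [2.22, 2.22, 2.79, 3.14, 3.14, 3.14].

INTERFACE

Orientations are given as [roll, pitch, yaw] about the fixed x, y, z axes, in that order (R = Rz(yaw) Ry(pitch) Rx(roll)).
In Python, from cell import * gives the robot as it stands.
- The arm moves only by the tool step_arm, never from a script. Its argument "plan" is a list of rows, each an object of numbers: "x", "y", "z": the shift along the tool's x, y, z in units of 25 mm (1.0 is 25 mm); "rx", "ry", "rz": the turn, a rotation vector about the tool's x, y, z in units of 0.1 rad (1.0 is 0.1 rad). In form: [{"x": .., "y": .., "z": .., "rx": .., "ry": .., "rz": ..}, ...]. A call has exactly 10 rows; each row shifts and turns the commanded pose from where the row before left it, along the tool's axes as they then stand; what a row does not reach is not made up. A row lasts 1/12 s, in which the tool goes at most 41.7 mm and 7.16 degrees, less where a joint would pass 70% of its speed; a pose out of reach is approached as far as the arm can. A call with a number of a shift or a turn outside -1 to 1 is refused whole. A call with a gripper value outside its range is refused whole. "jaw" is the closure, from -1 (fully open) to 1 (shut), so that 0 is half open, set as the call begins (left out, the last holds). The fingers move at their own pace and stop on an object; the grip force is fixed at half the most. Time passes only in rows, so rows that do not move let the fingers close, or fill a call up. It gives the time, the measured TCP pose, the force, the opening and the grip force at its end, in the units of the state.
- state(): the state, without advancing time (a new reading comes with each control period).
- read_camera(name): name is "side" or "top" or "wrist"; returns a dict with "image" (384x512x3 uint8, red, green, blue), "depth" (384x512 float32, mm along the optical axis (not along the pixel's ray), 0 where there is no reading), "vfov" (degrees; the focal length in pixels is half the picture's height over the tangent of half this angle, whatever the lens; pixels are square), "cx", "cy" (the principal point, pixels), "R" (3x3) and "t" (3): a world point X has camera coordinates R X + t. Camera axes: x right, y down, z forward; pixel columns grow to the right and rows downward; lengths in mm; the calibration is good to about 2 mm. A picture is of the moment at which its call begins.
- job_done(): hands the job in; it is judged then, once.
The state is a dict: "t": time; "joints": joint angles; "qvel": joint speeds; "tau": joint torques, N m; "eef_pos": TCP position; "tcp_rot": TCP orientation; "ft_force": force on the tool from outside, world axes, zero at the start; "moment": the same for the moment, N m; "opening": opening from 0.0 (shut) to 1.0 (fully open); "grip_force": force on a finger pad.
Only numpy, scipy, OpenCV 4.12 (cv2) and the standard library are available. Lean on these libraries where they do the work, as an engineer would, in place of code of your own. Each camera call takes 0.05 s, during which the arm holds its last target. There are 200 camera calls.

TASK

Cock the spring striker on the bench: draw its swinging arm back by the upright handle until the sear catches and holds it, stopping as soon as you feel the sprung buffer so that you press it only lightly. Let go of the cocked arm, keep out of its way and then push the trigger post aside so that the striker flies and drives the dowel pin fully home in one blow. Never push the pin in by hand, and leave the loose things lying about where they are.

Things in the scene. Friction and masses are not known exactly. Their poses are not given: they have to be found in the camera images.
- striker_base: The spring striker: grey steel plate 250 x 270 x 12 mm, screwed to the bench, carrying all the rest. Origin on the arm's pivot axis at the plate's underside; plate spans x -140..110, y -122..148 mm, z up. In this frame: wooden dowel block x 32..90, y 73..117 mm, 60 mm high with its screws; buffer housing x 34..78, y -65..-31 mm, 45 mm high; sear pivot x -58, y -66 mm.
- hammer_arm: Swinging arm: steel bar 14 mm wide, 30 to 43 mm above the bench, reaching 132 mm from the pivot, with a hammer head 24 mm in diameter at 95 mm from the pivot (25 to 49 mm up) and the upright handle at 122 mm. Origin on the pivot axis at the plate's underside; y points along the arm to the handle, z up. An arm let go before it is caught flies back at once.
- striker (a joint): Angle of the swinging arm, rad: 0 = along the plate's +y, dowel home; about 0.13 at the start, resting on the dowel's head. Grows as the arm is cocked, counter-clockwise from above: the handle goes from the plate's +y side towards its -x side. The sear catches somewhere between 0.93 and 1.30 rad, depending on where the lug is clamped on the hub, which is not measured; end of swing 1.6.
- handle (a point): Centre of the top of the upright handle: black round post, 14 mm in diameter, top 93 mm above the bench, clear over its upper 40 mm, 122 mm from the pivot axis. The return spring pulls it with 2 to 3 N at the start, 8 to 10 N when cocked. On the last half radian before the catch the lug lifts the sear (under 1 N of drag at the handle); the load dips by 1 to 3 N as the sear snaps in.
- pivot (a point): Point on the arm's vertical pivot axis, 58 mm above the bench, fixed to the plate. A caught arm eased back comes to rest on the sear 5 to 9 mm (at the handle) back from the buffer and the handle's load falls to nothing; an arm that is not caught follows the hand under full load.
- trigger (a point): Centre of the top of the trigger post: black, round, 14 mm in diameter, top 69 mm above the bench, clear from 30 mm up; on the sear's tail, 64 mm from its pivot; at rest x -115, y -96 mm in the plate's frame. Pushed along x -0.47, y +0.88 of that frame it turns clockwise (25 mm at most); a cocked arm is let go after 6 to 10 mm. Takes 7 to 11 N cocked, 2 N uncocked; springs back.
- pin (a joint): How far the dowel pin has been driven, m: 0 at the start (head standing 12 mm off its block), 0.012 fully home, head against the block. It slides along the plate's +x and is so tight (about 22 N) that it takes a blow from the cocked arm to drive it home.
- dowel: Steel dowel pin, shank 8 mm in diameter in the wooden block, head 18 mm in diameter, 6 mm thick, in front of it. This frame moves with the pin and at the start equals the plate's frame, so its origin is not at the head: the struck face is at x 12, y 95, z 37 mm in it, the pin along x.
- buffer (a joint): Compression of the sprung rubber-faced back buffer, m; 0 when free. The arm's lug meets it 3 to 6 mm (at the handle) past the catch; from there the load at the handle rises by about 1.7 N per mm. 0.0015 is a light press (about 6 N more at the handle); more than 0.0025 (10 N more) is too hard. Travel 0.008.
- wax_block: Bystander: loose tan wax block, 68 x 73 x 24 mm, lying on the bench to the right of the striker; origin at the centre of its underside.
- offcut: Bystander: loose wooden offcut, 55 x 182 x 24 mm (its x, y, z), lying on the bench to the right of the striker; origin at the centre of its underside.

How it is judged (in metres and radians):
On the way, in this order (a step that is already met when the one before it is completed fails the run):
1. the arm is cocked: caught by the sear and at rest with nothing of the robot touching the striker, the dowel not yet driven (value of joint striker above 0.85 rad and velocity of joint striker between -0.1 and 0.1 rad/s and value of joint pin below 0.003 m and contact force between each of the fingers, the arm and striker_base below 0.5 N), for 0.3 s.
2. the trigger has been tripped and the blow has driven the dowel home (value of joint striker below 0.1 rad and value of joint pin above 0.0105 m), for 0.1 s.
At the end, for the whole second after the job is handed in: The dowel pin is driven at least 10.5 of its 12 mm, the arm lies at rest against it (under 0.05 rad), and the wax block and the offcut are within 30 mm of where they began (value of joint striker below 0.05 rad and value of joint pin above 0.0105 m and velocity of joint striker between -0.1 and 0.1 rad/s and distance of each of wax_block, offcut from where it was at the start of the episode below 0.03 m); the robot touches nothing.
It fails at once if the back buffer was pressed in by more than 2.5 mm (value of joint buffer above 0.0025 m).
It fails at once if the flying arm struck the robot (velocity of joint striker below -3 rad/s and contact force between any of the fingers, the arm and hammer_arm above 1 N).
It fails at once if the dowel was pushed by the robot, directly or through the arm it was touching (velocity of joint pin above 0.01 m/s and (contact force between any of the fingers, the arm and hammer_arm above 0.5 N or contact force between any of the fingers, the arm and dowel above 0.5 N)).
It fails at once if the wax block or the wooden offcut was moved by more than 30 mm (distance of any of wax_block, offcut from where it was at the start of the episode above 0.03 m).
It also fails if it takes over 64 s, if anything falls off the work surface, if the arm or the gripper's body presses on something with over 40 N, if the wrist force passes 120 N, or if a joint passes its speed limit or range.

## Working session

There is one attempt and no reset: what is moved stays moved. The work goes in short steps, Python scripts to look and compute and a tool call to move; the robot and the scene stay as the last step left them, time stands still between calls to the robot, and variables do not carry over. Pictures are saved under pics/ and viewed, at most 10 in all, crops included, and the job is handed in when it is done.

Besides the shell and the picture viewer there is one more tool, called after "Emit:" in YAML: its name, and indented under it one key for each argument. step_arm: Moves the arm, as the interface text tells. Shifts and turns lie within -1 to 1; 1 stands for 25 mm of shift or 0.1 rad of turn. Its arguments: {"type":"object","properties":{"plan":{"type":"array","items":{"type":"object","properties":{"x":{"type":"number"},"y":{"type":"number"},"z":{"type":"number"},"rx":{"type":"number"},"ry":{"type":"number"},"rz":{"type":"number"}}}},"jaw":{"type":"number"}},"required":["plan"]}

```bash
mkdir -p pics; python3 - <<'E'
from cell import *
import cv2,numpy as np
s=state();print(s)
ims=[]
for n in["top","side"]:
    c=read_camera(n);np.savez(f"pics/{n}0.npz",**c)
    cv2.imwrite(f"pics/{n}0.png",c["image"][:,:,::-1]);print(n,c["vfov"],c["R"],c["t"])
E
```

```text
{'t': 0.0, 'joints': array([ 1.07443544e+00,  4.91572955e-01,  1.55948431e+00,  9.07087997e-06,
        1.09167967e+00, -1.05568158e-01]), 'qvel': array([-0.0017745 , -0.00014877, -0.00116999,  0.00144813,  0.00031439,
        0.00029549]), 'tau': array([-4.26566512e-04, -6.12640572e+01, -2.58187419e+01,  6.92199077e-02,
        4.81659151e-02, -1.29475206e-04]), 'eef_pos': array([237.91217223, 577.67083314, 214.04141785]), 'tcp_rot': array([-3.14045559e+00, -1.28575223e-04,  2.75079566e+00]), 'ft_force': array([-0.58963901,  0.07059934, -0.76194962]), 'moment': array([ 0.08571753, -0.04994822, -0.03303459]), 'grip_force': 0.0, 'opening': 0.9991582456467907}
top 50.93848320257576 [[-9.63985385e-02 -9.95342581e-01  6.83901856e-04]
 [-9.75541428e-01  9.43443875e-02 -1.98539817e-01]
 [ 1.97550612e-01 -1.98061228e-02 -9.80092584e-01]] [-158.5521679   568.94503075  921.88626838]
side 42.544987125411396 [[-0.97775148 -0.20927286  0.01438457]
 [-0.14250067  0.61232987 -0.77765397]
 [ 0.15393377 -0.76240213 -0.62852795]] [489.87576381 243.25375342 838.1639376 ]
```

View pics/top0.png

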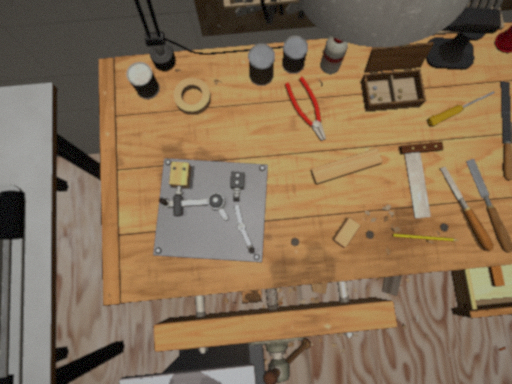

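View pics/side0.png

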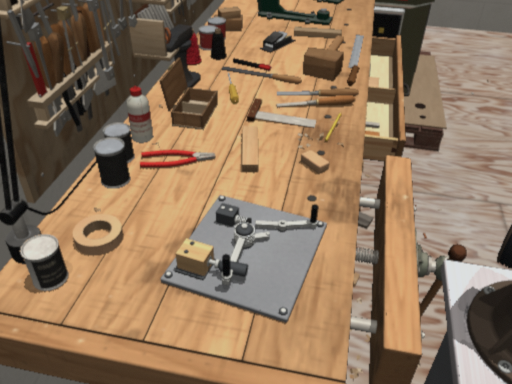

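The top view shows the plate at about (155-267, 158-262) and its pivot at (216,202). The handle is near (163,202), the block at (179,175), the buffer at (237,180) and the trigger at (250,248). So plate +x is roughly world +x, and the side view agrees.

```bash
cat > h.py <<'E'
import numpy as np,cv2
def K(c):
    return c["image"].shape[0]/2/np.tan(np.radians(float(c["vfov"]))/2)
def ray(c,uv,z):
    f=K(c);d=np.array([(uv[0]-c["cx"])/f,(uv[1]-c["cy"])/f,1.]);R=c["R"]
    o=-R.T@c["t"];w=R.T@d;return o+w*(z-o[2])/w[2]
def proj(c,X):
    p=c["R"]@np.array(X,float)+c["t"];f=K(c);return np.array([f*p[0]/p[2]+c["cx"],f*p[1]/p[2]+c["cy"]])
E
python3 - <<'E'
from h import *
ov=[]
P=None
for n in["top","side"]:
    c=dict(np.load(f"pics/{n}0.npz"));im=c["image"]
    hsv=cv2.cvtColor(im,cv2.COLOR_RGB2HSV)
    m=((hsv[...,1]<70)&(hsv[...,2]>60)).astype(np.uint8)
    roi=np.zeros_like(m)
    if n=="top": roi[150:270,145:280]=1
    else: roi[185:325,150:340]=1
    m=cv2.morphologyEx(m*roi,cv2.MORPH_OPEN,np.ones((3,3)))
    cs,_=cv2.findContours(m,cv2.RETR_EXTERNAL,cv2.CHAIN_APPROX_NONE)
    k=max(cs,key=cv2.contourArea)[:,0]
    w=np.array([ray(c,p,12)[:2] for p in k],np.float32)
    r=cv2.minAreaRect(w);print(n,r)
    a=np.radians((r[2]+45)%90-45);cen=np.array(r[0])
    R=np.array([[np.cos(a),-np.sin(a)],[np.sin(a),np.cos(a)]]);O=cen-R@[-15,13]
    print("origin",O,"yaw",a)
    if P is None:P=(O,R)
    v=cv2.resize(im,None,fx=3,fy=3)[:,:,::-1].copy()
    th=.13
    for q,z in[((0,0),58),((-122*np.sin(th),122*np.cos(th)),93),((-115,-96),69),((-140,-122),12),((110,148),12),((-140,148),12),((110,-122),12),((12,95),37)]:
        X=np.r_[O+R@q,z];print(q,X.round(1));p=proj(c,X)*3
        cv2.circle(v,tuple(int(t) for t in p),5,(0,0,255),1)
    v=v[430:820,430:840] if n=="top" else v[560:960,450:1020]
    ov.append(cv2.resize(v,(400,380)))
cv2.imwrite("pics/ov.png",np.hstack(ov))
E
```

```text
top ((531.160888671875, -89.1102294921875), (268.72857666015625, 249.50042724609375), 80.94320678710938)
origin [ 543.9275062 -104.309357 ] yaw -0.15807086123721714
(0, 0) [ 543.9 -104.3   58. ]
(np.float64(-15.815365399602772), np.float64(120.97055103320415)) [547.4  17.6  93. ]
(-115, -96) [ 415.2 -181.    69. ]
(-140, -122) [ 386.5 -202.8   12. ]
(110, 148) [675.9  24.5  12. ]
(-140, 148) [429.   63.9  12. ]
(110, -122) [ 633.4 -242.1   12. ]
(12, 95) [570.7 -12.4  37. ]
side ((531.1860961914062, -83.89450073242188), (271.3973388671875, 250.462158203125), 80.98743438720703)
origin [543.96444238 -99.08376894] yaw -0.15729894399525768
(0, 0) [544.  -99.1  58. ]
(np.float64(-15.815365399602772), np.float64(120.97055103320415)) [547.3  22.9  93. ]
(-115, -96) [ 415.3 -175.9   69. ]
(-140, -122) [ 386.6 -197.6   12. ]
(110, 148) [675.8  29.9  12. ]
(-140, 148) [428.9  69.   12. ]
(110, -122) [ 633.5 -236.8   12. ]
(12, 95) [570.7  -7.1  37. ]
```

View pics/ov.png

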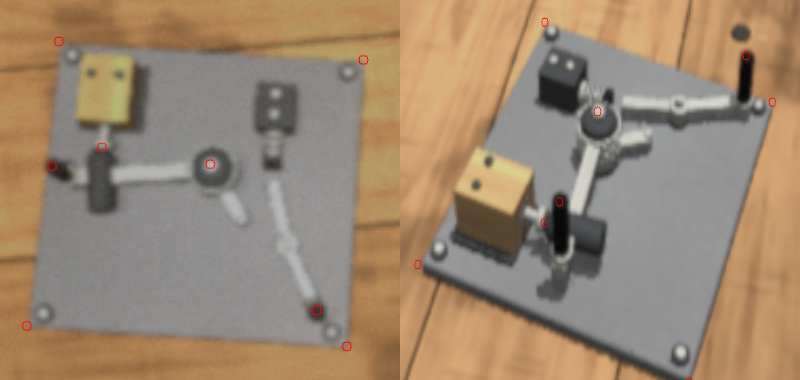

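The two views agree within 5 mm, so I take the plate origin as about (544,-102) with yaw -0.158. Plan: shut the fingers, go behind the handle to (577,19) with tool yaw at 1.54, and push along the arc.

Emit:
step_arm:
  jaw: 1
  plan:
    - {"x": -0.88,"y": -0.64}
    - {"x": -0.88,"y": -0.64}
    - {"x": -0.88,"y": -0.64}
    - {"x": -0.88,"y": -0.64}
    - {"x": -0.88,"y": -0.64}
    - {"x": -0.88,"y": -0.64}
    - {"x": -0.88,"y": -0.64}
    - {"x": -0.88,"y": -0.64}
    - {"x": -0.88,"y": -0.64}
    - {"x": -0.88,"y": -0.64}

```text
schema error: expected keys x, y, z, rx, ry, rz
```

Emit:
step_arm:
  plan:
    - {"x": -0.88,"y": -0.64}
    - {"x": -0.88,"y": -0.64}
    - {"x": -0.88,"y": -0.64}
    - {"x": -0.88,"y": -0.64}
    - {"x": -0.88,"y": -0.64}
    - {"x": -0.88,"y": -0.64}
    - {"x": -0.88,"y": -0.64}
    - {"x": -0.88,"y": -0.64}
    - {"x": -0.88,"y": -0.64}
    - {"x": -0.88,"y": -0.64}

```text
schema error: expected keys x, y, z, rx, ry, rz
```

Emit:
step_arm:
  plan:
    - {"x": -0.88,"y": -0.64}
    - {"x": -0.88,"y": -0.64}
    - {"rz": 1}
    - {"rz": 1}
    - {"rz": 1}
    - {"rz": 1}
    - {"rz": 1}
    - {"rz": 1}
    - {"rz": 1}
    - {"rz": 1}

```text
schema error: expected keys x, y, z, rx, ry, rz
```

Emit:
step_arm:
  jaw: 1
  plan:
    - {"x": -0.88,"y": -0.64,"z": 0,"rx": 0,"ry": 0,"rz": 0}
    - {"x": -0.88,"y": -0.64,"z": 0,"rx": 0,"ry": 0,"rz": 0}
    - {"x": -0.88,"y": -0.64,"z": 0,"rx": 0,"ry": 0,"rz": 0}
    - {"x": -0.88,"y": -0.64,"z": 0,"rx": 0,"ry": 0,"rz": 0}
    - {"x": -0.88,"y": -0.64,"z": 0,"rx": 0,"ry": 0,"rz": 0}
    - {"x": -0.88,"y": -0.64,"z": 0,"rx": 0,"ry": 0,"rz": 0}
    - {"x": -0.88,"y": -0.64,"z": 0,"rx": 0,"ry": 0,"rz": 0}
    - {"x": -0.88,"y": -0.64,"z": 0,"rx": 0,"ry": 0,"rz": 0}
    - {"x": -0.88,"y": -0.64,"z": 0,"rx": 0,"ry": 0,"rz": 0}
    - {"x": -0.88,"y": -0.64,"z": 0,"rx": 0,"ry": 0,"rz": 0}

```text
t: 0.93
eef_pos: [380.9, 344.9, 214.5]
tcp_rot: [-3.141, -0.0, 2.751]
ft_force: [0.4, 0.5, -0.6]
opening: 0.356
grip_force: 0.0
```

Emit:
step_arm:
  plan:
    - {"x": -0.88,"y": -0.64,"z": 0,"rx": 0,"ry": 0,"rz": 0}
    - {"x": -0.88,"y": -0.64,"z": 0,"rx": 0,"ry": 0,"rz": 0}
    - {"x": -0.88,"y": -0.64,"z": 0,"rx": 0,"ry": 0,"rz": 0}
    - {"x": -0.88,"y": -0.64,"z": 0,"rx": 0,"ry": 0,"rz": 0}
    - {"x": -0.88,"y": -0.64,"z": 0,"rx": 0,"ry": 0,"rz": 0}
    - {"x": -0.88,"y": -0.64,"z": 0,"rx": 0,"ry": 0,"rz": 0}
    - {"x": -0.88,"y": -0.64,"z": 0,"rx": 0,"ry": 0,"rz": 0}
    - {"x": -0.88,"y": -0.64,"z": 0,"rx": 0,"ry": 0,"rz": 0}
    - {"x": -0.88,"y": -0.64,"z": 0,"rx": 0,"ry": 0,"rz": 0}
    - {"x": -0.88,"y": -0.64,"z": 0,"rx": 0,"ry": 0,"rz": 0}

```text
t: 1.77
eef_pos: [523.4, 113.1, 214.5]
tcp_rot: [-3.141, -0.0, 2.751]
ft_force: [0.4, 0.4, 0.3]
opening: 0.003
grip_force: 0.0
```

Emit:
step_arm:
  plan:
    - {"x": -0.88,"y": -0.64,"z": 0,"rx": 0,"ry": 0,"rz": 0}
    - {"x": -0.88,"y": -0.64,"z": 0,"rx": 0,"ry": 0,"rz": 0}
    - {"x": 0,"y": 0,"z": 0,"rx": 0,"ry": 0,"rz": 1}
    - {"x": 0,"y": 0,"z": 0,"rx": 0,"ry": 0,"rz": 1}
    - {"x": 0,"y": 0,"z": 0,"rx": 0,"ry": 0,"rz": 1}
    - {"x": 0,"y": 0,"z": 0,"rx": 0,"ry": 0,"rz": 1}
    - {"x": 0,"y": 0,"z": 0,"rx": 0,"ry": 0,"rz": 1}
    - {"x": 0,"y": 0,"z": 0,"rx": 0,"ry": 0,"rz": 1}
    - {"x": 0,"y": 0,"z": 0,"rx": 0,"ry": 0,"rz": 1}
    - {"x": 0,"y": 0,"z": 0,"rx": 0,"ry": 0,"rz": 1}

```text
t: 2.6
eef_pos: [551.3, 68.0, 214.4]
tcp_rot: [-3.141, -0.0, 1.946]
ft_force: [-0.4, -0.6, -0.7]
opening: 0.007
grip_force: 0.0
```

Emit:
step_arm:
  plan:
    - {"x": 0,"y": 0,"z": 0,"rx": 0,"ry": 0,"rz": 1}
    - {"x": 0,"y": 0,"z": 0,"rx": 0,"ry": 0,"rz": 1}
    - {"x": 0,"y": 0,"z": 0,"rx": 0,"ry": 0,"rz": 1}
    - {"x": 0,"y": 0,"z": 0,"rx": 0,"ry": 0,"rz": 1}
    - {"x": -0.65,"y": 0.4,"z": 0.6,"rx": 0,"ry": 0,"rz": 0}
    - {"x": -0.65,"y": 0.4,"z": 0.6,"rx": 0,"ry": 0,"rz": 0}
    - {"x": -0.65,"y": 0.4,"z": 0.6,"rx": 0,"ry": 0,"rz": 0}
    - {"x": 0,"y": 0,"z": 0.6,"rx": 0,"ry": 0,"rz": 0}
    - {"x": 0,"y": 0,"z": 0.6,"rx": 0,"ry": 0,"rz": 0}
    - {"x": 0,"y": 0,"z": 0,"rx": 0,"ry": 0,"rz": 0}

```text
t: 3.43
eef_pos: [579.2, 18.5, 136.8]
tcp_rot: [-3.137, -0.0, 1.55]
ft_force: [-0.6, 1.1, -0.8]
opening: 0.005
grip_force: 0.0
```

```bash
python3 - <<'E'
from cell import *
from h import *
s=state();print(s["eef_pos"],s["tcp_rot"],s["ft_force"])
c=read_camera("wrist");v=c["image"][:,:,::-1].copy()
O=np.array([544,-101.7]);a=-.158
for th in(.13,):
    p=a+np.pi/2+th
    X=np.r_[O+122*np.array([np.cos(p),np.sin(p)]),93];print(X)
    cv2.circle(v,tuple(int(t) for t in proj(c,X)),5,(0,0,255),1)
cv2.circle(v,tuple(int(t) for t in proj(c,[544,-101.7,58])),5,(0,0,255),1)
cv2.circle(v,tuple(int(t) for t in proj(c,np.r_[s["eef_pos"]])),5,(0,255,0),1)
np.savez("pics/w1.npz",**c);cv2.imwrite("pics/w1.png",v)
E
```

```text
[579.2367233   18.48343895 136.77131269] [-3.13684477e+00 -3.86764825e-04  1.55013742e+00] [-0.56999559  1.07248196 -0.82812895]
[547.41555366  20.25217912  93.        ]
```

View pics/w1.png

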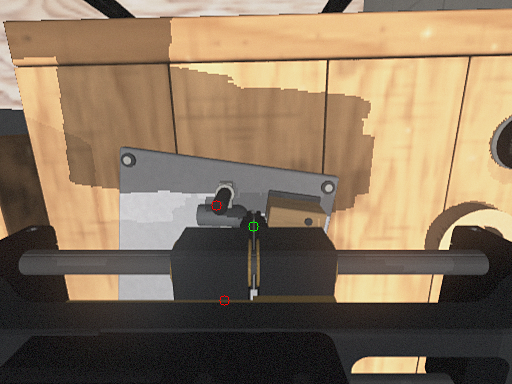

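The wrist view puts the handle top at about (218,206), which matches the prediction, with the TCP at (253,226) clear to its side. I'll descend to about 66 mm and close in.

Emit:
step_arm:
  plan:
    - {"x": 0,"y": 0,"z": 0.5,"rx": 0,"ry": 0,"rz": 0}
    - {"x": 0,"y": 0,"z": 0.5,"rx": 0,"ry": 0,"rz": 0}
    - {"x": 0,"y": 0,"z": 0.5,"rx": 0,"ry": 0,"rz": 0}
    - {"x": 0,"y": 0,"z": 0.5,"rx": 0,"ry": 0,"rz": 0}
    - {"x": 0,"y": 0,"z": 0.5,"rx": 0,"ry": 0,"rz": 0}
    - {"x": 0,"y": 0,"z": 0.3,"rx": 0,"ry": 0,"rz": 0}
    - {"x": 0,"y": -0.1,"z": 0,"rx": 0,"ry": 0,"rz": 0}
    - {"x": 0,"y": -0.1,"z": 0,"rx": 0,"ry": 0,"rz": 0}
    - {"x": 0,"y": 0,"z": 0,"rx": 0,"ry": 0,"rz": 0}
    - {"x": 0,"y": 0,"z": 0,"rx": 0,"ry": 0,"rz": 0}

```text
t: 4.32
eef_pos: [575.8, 18.9, 70.6]
tcp_rot: [3.14, -0.0, 1.551]
ft_force: [0.2, -0.7, -0.1]
opening: 0.007
grip_force: 0.0
```

Emit:
step_arm:
  plan:
    - {"x": 0,"y": -0.1,"z": 0,"rx": 0,"ry": 0,"rz": 0}
    - {"x": 0,"y": -0.1,"z": 0,"rx": 0,"ry": 0,"rz": 0}
    - {"x": 0,"y": -0.1,"z": 0,"rx": 0,"ry": 0,"rz": 0}
    - {"x": 0,"y": -0.1,"z": 0,"rx": 0,"ry": 0,"rz": 0}
    - {"x": 0,"y": 0,"z": 0,"rx": 0,"ry": 0,"rz": 0}
    - {"x": 0,"y": 0,"z": 0,"rx": 0,"ry": 0,"rz": 0}
    - {"x": 0,"y": 0,"z": 0,"rx": 0,"ry": 0,"rz": 0}
    - {"x": 0,"y": 0,"z": 0,"rx": 0,"ry": 0,"rz": 0}
    - {"x": 0,"y": 0,"z": 0,"rx": 0,"ry": 0,"rz": 0}
    - {"x": 0,"y": 0,"z": 0,"rx": 0,"ry": 0,"rz": 0}

```text
t: 5.15
eef_pos: [565.6, 19.0, 69.6]
tcp_rot: [3.142, -0.0, 1.551]
ft_force: [-0.2, 0.4, 0.3]
opening: 0.007
grip_force: 0.0
```

Emit:
step_arm:
  plan:
    - {"x": 0.03,"y": -0.24,"z": 0,"rx": 0,"ry": 0,"rz": -0.5}
    - {"x": 0.03,"y": -0.24,"z": 0,"rx": 0,"ry": 0,"rz": -0.5}
    - {"x": 0.03,"y": -0.24,"z": 0,"rx": 0,"ry": 0,"rz": -0.5}
    - {"x": 0.03,"y": -0.24,"z": 0,"rx": 0,"ry": 0,"rz": -0.5}
    - {"x": 0.03,"y": -0.24,"z": 0,"rx": 0,"ry": 0,"rz": -0.5}
    - {"x": 0.03,"y": -0.24,"z": 0,"rx": 0,"ry": 0,"rz": -0.5}
    - {"x": 0.03,"y": -0.24,"z": 0,"rx": 0,"ry": 0,"rz": -0.5}
    - {"x": 0.03,"y": -0.24,"z": 0,"rx": 0,"ry": 0,"rz": -0.5}
    - {"x": 0.03,"y": -0.24,"z": 0,"rx": 0,"ry": 0,"rz": -0.5}
    - {"x": 0,"y": 0,"z": 0,"rx": 0,"ry": 0,"rz": 0}

```text
t: 5.98
eef_pos: [511.6, 16.1, 69.7]
tcp_rot: [3.14, 0.0, 2.003]
ft_force: [3.9, 4.0, -1.7]
opening: 0.008
grip_force: 2.6
```

```bash
cat > st.py <<'E'
from cell import *
import numpy as np
s=state();O=np.array([544,-101.7]);d=s["eef_pos"][:2]-O;y=s["tcp_rot"][2]
r=np.array([np.cos(y),np.sin(y)]);t=np.array([-r[1],r[0]])
F=s["ft_force"][:2]
print("t",s["t"],"r,t:",d@r,d@t,"theta tool",y-1.413,"Fr,Ft",F@r,F@t)
E
python3 st.py
```

```text
t 5.9833 r,t: 120.56267706271723 -19.950433677136804 theta tool 0.5898105332394519 Fr,Ft 2.00944533471215 -5.226361668012078
```

Emit:
step_arm:
  plan:
    - {"x": 0.03,"y": -0.24,"z": 0,"rx": 0,"ry": 0,"rz": -0.5}
    - {"x": 0.03,"y": -0.24,"z": 0,"rx": 0,"ry": 0,"rz": -0.5}
    - {"x": 0.03,"y": -0.24,"z": 0,"rx": 0,"ry": 0,"rz": -0.5}
    - {"x": 0.03,"y": -0.24,"z": 0,"rx": 0,"ry": 0,"rz": -0.5}
    - {"x": 0.03,"y": -0.24,"z": 0,"rx": 0,"ry": 0,"rz": -0.5}
    - {"x": 0,"y": 0,"z": 0,"rx": 0,"ry": 0,"rz": 0}
    - {"x": 0,"y": 0,"z": 0,"rx": 0,"ry": 0,"rz": 0}
    - {"x": 0,"y": 0,"z": 0,"rx": 0,"ry": 0,"rz": 0}
    - {"x": 0,"y": 0,"z": 0,"rx": 0,"ry": 0,"rz": 0}
    - {"x": 0,"y": 0,"z": 0,"rx": 0,"ry": 0,"rz": 0}

```text
t: 6.82
eef_pos: [484.6, 4.8, 69.8]
tcp_rot: [3.14, 0.0, 2.249]
ft_force: [2.0, 7.4, -0.1]
opening: 0.005
grip_force: 3.6
```

```bash
python3 st.py
```

```text
t 6.8167 r,t: 120.17596379861547 -20.506095181316574 theta tool 0.8356275062672804 Fr,Ft 4.514872431626093 -6.172301795051939
```

Emit:
step_arm:
  plan:
    - {"x": 0.01,"y": -0.12,"z": 0,"rx": 0,"ry": 0,"rz": -0.25}
    - {"x": 0.01,"y": -0.12,"z": 0,"rx": 0,"ry": 0,"rz": -0.25}
    - {"x": 0,"y": 0,"z": 0,"rx": 0,"ry": 0,"rz": 0}
    - {"x": 0,"y": 0,"z": 0,"rx": 0,"ry": 0,"rz": 0}
    - {"x": 0,"y": 0,"z": 0,"rx": 0,"ry": 0,"rz": 0}
    - {"x": 0,"y": 0,"z": 0,"rx": 0,"ry": 0,"rz": 0}
    - {"x": 0,"y": 0,"z": 0,"rx": 0,"ry": 0,"rz": 0}
    - {"x": 0,"y": 0,"z": 0,"rx": 0,"ry": 0,"rz": 0}
    - {"x": 0,"y": 0,"z": 0,"rx": 0,"ry": 0,"rz": 0}
    - {"x": 0,"y": 0,"z": 0,"rx": 0,"ry": 0,"rz": 0}

```text
t: 7.65
eef_pos: [479.4, 1.5, 69.7]
tcp_rot: [3.141, -0.0, 2.299]
ft_force: [2.4, 9.2, 1.3]
opening: 0.004
grip_force: 4.0
```

```bash
python3 st.py
```

```text
t 7.65 r,t: 119.97635154162433 -20.4396041003643 theta tool 0.885656489313613 Fr,Ft 5.277427308316095 -7.900161062218122
```

Emit:
step_arm:
  plan:
    - {"x": 0.01,"y": -0.06,"z": 0,"rx": 0,"ry": 0,"rz": -0.12}
    - {"x": 0.01,"y": -0.06,"z": 0,"rx": 0,"ry": 0,"rz": -0.12}
    - {"x": 0,"y": 0,"z": 0,"rx": 0,"ry": 0,"rz": 0}
    - {"x": 0,"y": 0,"z": 0,"rx": 0,"ry": 0,"rz": 0}
    - {"x": 0,"y": 0,"z": 0,"rx": 0,"ry": 0,"rz": 0}
    - {"x": 0,"y": 0,"z": 0,"rx": 0,"ry": 0,"rz": 0}
    - {"x": 0,"y": 0,"z": 0,"rx": 0,"ry": 0,"rz": 0}
    - {"x": 0,"y": 0,"z": 0,"rx": 0,"ry": 0,"rz": 0}
    - {"x": 0,"y": 0,"z": 0,"rx": 0,"ry": 0,"rz": 0}
    - {"x": 0,"y": 0,"z": 0,"rx": 0,"ry": 0,"rz": 0}

```text
t: 8.48
eef_pos: [476.9, -0.1, 69.7]
tcp_rot: [3.14, -0.0, 2.323]
ft_force: [3.4, 10.0, 0.4]
opening: 0.003
grip_force: 4.4
```

```bash
python3 st.py
```

```text
t 8.4833 r,t: 119.99086620751729 -20.38504688748404 theta tool 0.9096135775776795 Fr,Ft 4.995448492948186 -9.34417749572081
```

Emit:
step_arm:
  plan:
    - {"x": 0.01,"y": -0.06,"z": 0,"rx": 0,"ry": 0,"rz": -0.12}
    - {"x": 0.01,"y": -0.06,"z": 0,"rx": 0,"ry": 0,"rz": -0.12}
    - {"x": 0,"y": 0,"z": 0,"rx": 0,"ry": 0,"rz": 0}
    - {"x": 0,"y": 0,"z": 0,"rx": 0,"ry": 0,"rz": 0}
    - {"x": 0,"y": 0,"z": 0,"rx": 0,"ry": 0,"rz": 0}
    - {"x": 0,"y": 0,"z": 0,"rx": 0,"ry": 0,"rz": 0}
    - {"x": 0,"y": 0,"z": 0,"rx": 0,"ry": 0,"rz": 0}
    - {"x": 0,"y": 0,"z": 0,"rx": 0,"ry": 0,"rz": 0}
    - {"x": 0,"y": 0,"z": 0,"rx": 0,"ry": 0,"rz": 0}
    - {"x": 0,"y": 0,"z": 0,"rx": 0,"ry": 0,"rz": 0}

```text
t: 9.32
eef_pos: [474.4, -1.9, 69.7]
tcp_rot: [3.141, -0.0, 2.347]
ft_force: [2.4, 9.4, 1.2]
opening: 0.007
grip_force: 4.4
```

```bash
python3 st.py
```

```text
t 9.3167 r,t: 120.03330337192284 -20.217564510373915 theta tool 0.9336192414240683 Fr,Ft 5.018760775599723 -8.330700195502482
```

Emit:
step_arm:
  plan:
    - {"x": 0.01,"y": -0.06,"z": 0,"rx": 0,"ry": 0,"rz": -0.12}
    - {"x": 0.01,"y": -0.06,"z": 0,"rx": 0,"ry": 0,"rz": -0.12}
    - {"x": 0,"y": 0,"z": 0,"rx": 0,"ry": 0,"rz": 0}
    - {"x": 0,"y": 0,"z": 0,"rx": 0,"ry": 0,"rz": 0}
    - {"x": 0,"y": 0,"z": 0,"rx": 0,"ry": 0,"rz": 0}
    - {"x": 0,"y": 0,"z": 0,"rx": 0,"ry": 0,"rz": 0}
    - {"x": 0,"y": 0,"z": 0,"rx": 0,"ry": 0,"rz": 0}
    - {"x": 0,"y": 0,"z": 0,"rx": 0,"ry": 0,"rz": 0}
    - {"x": 0,"y": 0,"z": 0,"rx": 0,"ry": 0,"rz": 0}
    - {"x": 0,"y": 0,"z": 0,"rx": 0,"ry": 0,"rz": 0}

```text
t: 10.15
eef_pos: [471.9, -3.6, 69.7]
tcp_rot: [3.141, -0.0, 2.371]
ft_force: [1.4, 10.0, 1.3]
opening: -0.0
grip_force: 4.4
```

```bash
python3 st.py
```

```text
t 10.15 r,t: 120.06808265809859 -20.090332091447006 theta tool 0.9575826345996863 Fr,Ft 5.998825539233316 -8.134688226632761
```

Emit:
step_arm:
  plan:
    - {"x": 0.01,"y": -0.06,"z": 0,"rx": 0,"ry": 0,"rz": -0.12}
    - {"x": 0.01,"y": -0.06,"z": 0,"rx": 0,"ry": 0,"rz": -0.12}
    - {"x": 0,"y": 0,"z": 0,"rx": 0,"ry": 0,"rz": 0}
    - {"x": 0,"y": 0,"z": 0,"rx": 0,"ry": 0,"rz": 0}
    - {"x": 0,"y": 0,"z": 0,"rx": 0,"ry": 0,"rz": 0}
    - {"x": 0,"y": 0,"z": 0,"rx": 0,"ry": 0,"rz": 0}
    - {"x": 0,"y": 0,"z": 0,"rx": 0,"ry": 0,"rz": 0}
    - {"x": 0,"y": 0,"z": 0,"rx": 0,"ry": 0,"rz": 0}
    - {"x": 0,"y": 0,"z": 0,"rx": 0,"ry": 0,"rz": 0}
    - {"x": 0,"y": 0,"z": 0,"rx": 0,"ry": 0,"rz": 0}

```text
t: 10.98
eef_pos: [469.4, -5.4, 69.7]
tcp_rot: [3.141, -0.0, 2.395]
ft_force: [2.0, 11.2, 1.4]
opening: 0.006
grip_force: 4.5
```

```bash
python3 st.py
```

```text
t 10.9833 r,t: 120.16151445850797 -19.913400103998764 theta tool 0.9815731741812892 Fr,Ft 6.180128994232578 -9.558382853167153
```

Emit:
step_arm:
  plan:
    - {"x": 0.01,"y": -0.06,"z": 0,"rx": 0,"ry": 0,"rz": -0.12}
    - {"x": 0.01,"y": -0.06,"z": 0,"rx": 0,"ry": 0,"rz": -0.12}
    - {"x": 0,"y": 0,"z": 0,"rx": 0,"ry": 0,"rz": 0}
    - {"x": 0,"y": 0,"z": 0,"rx": 0,"ry": 0,"rz": 0}
    - {"x": 0,"y": 0,"z": 0,"rx": 0,"ry": 0,"rz": 0}
    - {"x": 0,"y": 0,"z": 0,"rx": 0,"ry": 0,"rz": 0}
    - {"x": 0,"y": 0,"z": 0,"rx": 0,"ry": 0,"rz": 0}
    - {"x": 0,"y": 0,"z": 0,"rx": 0,"ry": 0,"rz": 0}
    - {"x": 0,"y": 0,"z": 0,"rx": 0,"ry": 0,"rz": 0}
    - {"x": 0,"y": 0,"z": 0,"rx": 0,"ry": 0,"rz": 0}

```text
t: 11.82
eef_pos: [467.0, -7.3, 69.7]
tcp_rot: [3.141, -0.0, 2.419]
ft_force: [1.3, 10.3, 0.7]
opening: 0.002
grip_force: 4.6
```

```bash
python3 st.py
```

```text
t 11.8167 r,t: 120.17685573232075 -19.811681429818986 theta tool 1.0055325339178138 Fr,Ft 5.873154656437498 -8.549987441026046
```

Emit:
step_arm:
  plan:
    - {"x": 0.01,"y": -0.06,"z": 0,"rx": 0,"ry": 0,"rz": -0.12}
    - {"x": 0.01,"y": -0.06,"z": 0,"rx": 0,"ry": 0,"rz": -0.12}
    - {"x": 0,"y": 0,"z": 0,"rx": 0,"ry": 0,"rz": 0}
    - {"x": 0,"y": 0,"z": 0,"rx": 0,"ry": 0,"rz": 0}
    - {"x": 0,"y": 0,"z": 0,"rx": 0,"ry": 0,"rz": 0}
    - {"x": 0,"y": 0,"z": 0,"rx": 0,"ry": 0,"rz": 0}
    - {"x": 0,"y": 0,"z": 0,"rx": 0,"ry": 0,"rz": 0}
    - {"x": 0,"y": 0,"z": 0,"rx": 0,"ry": 0,"rz": 0}
    - {"x": 0,"y": 0,"z": 0,"rx": 0,"ry": 0,"rz": 0}
    - {"x": 0,"y": 0,"z": 0,"rx": 0,"ry": 0,"rz": 0}

```text
t: 12.65
eef_pos: [464.6, -9.3, 69.7]
tcp_rot: [3.141, -0.0, 2.443]
ft_force: [2.6, 10.3, 1.3]
opening: 0.002
grip_force: 4.6
```

```bash
python3 st.py
```

```text
t 12.65 r,t: 120.24386626559306 -19.681123342901223 theta tool 1.0296082208416466 Fr,Ft 4.599440318002606 -9.552916860745592
```

Emit:
step_arm:
  plan:
    - {"x": 0.01,"y": -0.06,"z": 0,"rx": 0,"ry": 0,"rz": -0.12}
    - {"x": 0.01,"y": -0.06,"z": 0,"rx": 0,"ry": 0,"rz": -0.12}
    - {"x": 0,"y": 0,"z": 0,"rx": 0,"ry": 0,"rz": 0}
    - {"x": 0,"y": 0,"z": 0,"rx": 0,"ry": 0,"rz": 0}
    - {"x": 0,"y": 0,"z": 0,"rx": 0,"ry": 0,"rz": 0}
    - {"x": 0,"y": 0,"z": 0,"rx": 0,"ry": 0,"rz": 0}
    - {"x": 0,"y": 0,"z": 0,"rx": 0,"ry": 0,"rz": 0}
    - {"x": 0,"y": 0,"z": 0,"rx": 0,"ry": 0,"rz": 0}
    - {"x": 0,"y": 0,"z": 0,"rx": 0,"ry": 0,"rz": 0}
    - {"x": 0,"y": 0,"z": 0,"rx": 0,"ry": 0,"rz": 0}

```text
t: 13.48
eef_pos: [462.3, -11.3, 69.7]
tcp_rot: [3.141, -0.0, 2.467]
ft_force: [1.7, 10.8, 1.3]
opening: 0.006
grip_force: 4.8
```

```bash
python3 st.py
```

```text
t 13.4833 r,t: 120.28998196564608 -19.562942938906307 theta tool 1.0536033402329468 Fr,Ft 5.453037318379091 -9.50025463585029
```

Emit:
step_arm:
  plan:
    - {"x": 0.01,"y": -0.06,"z": 0,"rx": 0,"ry": 0,"rz": -0.12}
    - {"x": 0.01,"y": -0.06,"z": 0,"rx": 0,"ry": 0,"rz": -0.12}
    - {"x": 0,"y": 0,"z": 0,"rx": 0,"ry": 0,"rz": 0}
    - {"x": 0,"y": 0,"z": 0,"rx": 0,"ry": 0,"rz": 0}
    - {"x": 0,"y": 0,"z": 0,"rx": 0,"ry": 0,"rz": 0}
    - {"x": 0,"y": 0,"z": 0,"rx": 0,"ry": 0,"rz": 0}
    - {"x": 0,"y": 0,"z": 0,"rx": 0,"ry": 0,"rz": 0}
    - {"x": 0,"y": 0,"z": 0,"rx": 0,"ry": 0,"rz": 0}
    - {"x": 0,"y": 0,"z": 0,"rx": 0,"ry": 0,"rz": 0}
    - {"x": 0,"y": 0,"z": 0,"rx": 0,"ry": 0,"rz": 0}

```text
t: 14.32
eef_pos: [460.0, -13.3, 69.7]
tcp_rot: [3.141, -0.0, 2.491]
ft_force: [0.9, 10.6, 0.9]
opening: 0.009
grip_force: 4.7
```

```bash
python3 st.py
```

```text
t 14.3167 r,t: 120.32797275873746 -19.413096850636375 theta tool 1.0776419483297779 Fr,Ft 5.7435463470556565 -9.002060937758491
```

Emit:
step_arm:
  plan:
    - {"x": 0.01,"y": -0.06,"z": 0,"rx": 0,"ry": 0,"rz": -0.12}
    - {"x": 0.01,"y": -0.06,"z": 0,"rx": 0,"ry": 0,"rz": -0.12}
    - {"x": 0,"y": 0,"z": 0,"rx": 0,"ry": 0,"rz": 0}
    - {"x": 0,"y": 0,"z": 0,"rx": 0,"ry": 0,"rz": 0}
    - {"x": 0,"y": 0,"z": 0,"rx": 0,"ry": 0,"rz": 0}
    - {"x": 0,"y": 0,"z": 0,"rx": 0,"ry": 0,"rz": 0}
    - {"x": 0,"y": 0,"z": 0,"rx": 0,"ry": 0,"rz": 0}
    - {"x": 0,"y": 0,"z": 0,"rx": 0,"ry": 0,"rz": 0}
    - {"x": 0,"y": 0,"z": 0,"rx": 0,"ry": 0,"rz": 0}
    - {"x": 0,"y": 0,"z": 0,"rx": 0,"ry": 0,"rz": 0}

```text
t: 15.15
eef_pos: [457.8, -15.4, 69.7]
tcp_rot: [3.141, -0.0, 2.515]
ft_force: [1.9, 10.6, 0.9]
opening: 0.003
grip_force: 4.6
```

```bash
python3 st.py
```

```text
t 15.15 r,t: 120.38239749339961 -19.294433392484944 theta tool 1.1016498463955118 Fr,Ft 4.685280893870516 -9.676063015809707
```

Emit:
step_arm:
  plan:
    - {"x": 0.01,"y": -0.06,"z": 0,"rx": 0,"ry": 0,"rz": -0.12}
    - {"x": 0.01,"y": -0.06,"z": 0,"rx": 0,"ry": 0,"rz": -0.12}
    - {"x": 0,"y": 0,"z": 0,"rx": 0,"ry": 0,"rz": 0}
    - {"x": 0,"y": 0,"z": 0,"rx": 0,"ry": 0,"rz": 0}
    - {"x": 0,"y": 0,"z": 0,"rx": 0,"ry": 0,"rz": 0}
    - {"x": 0,"y": 0,"z": 0,"rx": 0,"ry": 0,"rz": 0}
    - {"x": 0,"y": 0,"z": 0,"rx": 0,"ry": 0,"rz": 0}
    - {"x": 0,"y": 0,"z": 0,"rx": 0,"ry": 0,"rz": 0}
    - {"x": 0,"y": 0,"z": 0,"rx": 0,"ry": 0,"rz": 0}
    - {"x": 0,"y": 0,"z": 0,"rx": 0,"ry": 0,"rz": 0}

```text
t: 15.98
eef_pos: [455.6, -17.6, 69.7]
tcp_rot: [3.141, -0.0, 2.539]
ft_force: [1.4, 10.1, 0.5]
opening: 0.005
grip_force: 4.5
```

```bash
python3 st.py
```

```text
t 15.9833 r,t: 120.4492653252848 -19.128365790992238 theta tool 1.125671056582618 Fr,Ft 4.627459426658188 -9.12989243115059
```

Emit:
step_arm:
  plan:
    - {"x": 0.01,"y": -0.06,"z": 0,"rx": 0,"ry": 0,"rz": -0.12}
    - {"x": 0.01,"y": -0.06,"z": 0,"rx": 0,"ry": 0,"rz": -0.12}
    - {"x": 0,"y": 0,"z": 0,"rx": 0,"ry": 0,"rz": 0}
    - {"x": 0,"y": 0,"z": 0,"rx": 0,"ry": 0,"rz": 0}
    - {"x": 0,"y": 0,"z": 0,"rx": 0,"ry": 0,"rz": 0}
    - {"x": 0,"y": 0,"z": 0,"rx": 0,"ry": 0,"rz": 0}
    - {"x": 0,"y": 0,"z": 0,"rx": 0,"ry": 0,"rz": 0}
    - {"x": 0,"y": 0,"z": 0,"rx": 0,"ry": 0,"rz": 0}
    - {"x": 0,"y": 0,"z": 0,"rx": 0,"ry": 0,"rz": 0}
    - {"x": 0,"y": 0,"z": 0,"rx": 0,"ry": 0,"rz": 0}

```text
t: 16.82
eef_pos: [453.5, -19.9, 69.7]
tcp_rot: [3.141, -0.0, 2.563]
ft_force: [1.9, 8.5, 0.4]
opening: 0.004
grip_force: 4.2
```

```bash
python3 st.py
```

```text
t 16.8167 r,t: 120.5091426759463 -18.965511423506882 theta tool 1.1497452399420454 Fr,Ft 3.083731332841054 -8.17816089555175
```

The load dipped, which suggests the sear has snapped in. I'll take smaller steps now.

Emit:
step_arm:
  plan:
    - {"x": 0.01,"y": -0.05,"z": 0,"rx": 0,"ry": 0,"rz": -0.1}
    - {"x": 0.0,"y": -0.05,"z": 0,"rx": 0,"ry": 0,"rz": -0.1}
    - {"x": 0,"y": 0,"z": 0,"rx": 0,"ry": 0,"rz": 0}
    - {"x": 0,"y": 0,"z": 0,"rx": 0,"ry": 0,"rz": 0}
    - {"x": 0,"y": 0,"z": 0,"rx": 0,"ry": 0,"rz": 0}
    - {"x": 0,"y": 0,"z": 0,"rx": 0,"ry": 0,"rz": 0}
    - {"x": 0,"y": 0,"z": 0,"rx": 0,"ry": 0,"rz": 0}
    - {"x": 0,"y": 0,"z": 0,"rx": 0,"ry": 0,"rz": 0}
    - {"x": 0,"y": 0,"z": 0,"rx": 0,"ry": 0,"rz": 0}
    - {"x": 0,"y": 0,"z": 0,"rx": 0,"ry": 0,"rz": 0}

```text
t: 17.65
eef_pos: [451.8, -21.7, 69.7]
tcp_rot: [3.141, -0.001, 2.583]
ft_force: [1.1, 10.5, 0.8]
opening: 0.007
grip_force: 4.9
```

```bash
python3 st.py
```

```text
t 17.65 r,t: 120.5552162823075 -18.89517618231418 theta tool 1.1696014768967589 Fr,Ft 4.615788992971613 -9.451844929625357
```

Emit:
step_arm:
  plan:
    - {"x": 0.0,"y": -0.03,"z": 0,"rx": 0,"ry": 0,"rz": -0.06}
    - {"x": 0.0,"y": -0.03,"z": 0,"rx": 0,"ry": 0,"rz": -0.06}
    - {"x": 0,"y": 0,"z": 0,"rx": 0,"ry": 0,"rz": 0}
    - {"x": 0,"y": 0,"z": 0,"rx": 0,"ry": 0,"rz": 0}
    - {"x": 0,"y": 0,"z": 0,"rx": 0,"ry": 0,"rz": 0}
    - {"x": 0,"y": 0,"z": 0,"rx": 0,"ry": 0,"rz": 0}
    - {"x": 0,"y": 0,"z": 0,"rx": 0,"ry": 0,"rz": 0}
    - {"x": 0,"y": 0,"z": 0,"rx": 0,"ry": 0,"rz": 0}
    - {"x": 0,"y": 0,"z": 0,"rx": 0,"ry": 0,"rz": 0}
    - {"x": 0,"y": 0,"z": 0,"rx": 0,"ry": 0,"rz": 0}

```text
t: 18.48
eef_pos: [450.8, -22.9, 69.7]
tcp_rot: [3.141, -0.001, 2.595]
ft_force: [0.9, 11.4, 1.9]
opening: 0.002
grip_force: 5.0
```

```bash
python3 st.py
```

```text
t 18.4833 r,t: 120.54937568172664 -18.81493094009986 theta tool 1.181629058067969 Fr,Ft 5.146467871231511 -10.188709208991769
```

The load rose again, so the buffer is touched. I'll ease back to test the catch.

Emit:
step_arm:
  plan:
    - {"x": 0,"y": 0.06,"z": 0,"rx": 0,"ry": 0,"rz": 0.12}
    - {"x": 0,"y": 0.06,"z": 0,"rx": 0,"ry": 0,"rz": 0.12}
    - {"x": 0,"y": 0.06,"z": 0,"rx": 0,"ry": 0,"rz": 0.12}
    - {"x": 0,"y": 0.06,"z": 0,"rx": 0,"ry": 0,"rz": 0.12}
    - {"x": 0,"y": 0.06,"z": 0,"rx": 0,"ry": 0,"rz": 0.12}
    - {"x": 0,"y": 0.06,"z": 0,"rx": 0,"ry": 0,"rz": 0.12}
    - {"x": 0,"y": 0.06,"z": 0,"rx": 0,"ry": 0,"rz": 0.12}
    - {"x": 0,"y": 0.06,"z": 0,"rx": 0,"ry": 0,"rz": 0.12}
    - {"x": 0,"y": 0,"z": 0,"rx": 0,"ry": 0,"rz": 0}
    - {"x": 0,"y": 0,"z": 0,"rx": 0,"ry": 0,"rz": 0}

```text
t: 19.32
eef_pos: [457.5, -13.8, 69.6]
tcp_rot: [-3.142, -0.0, 2.501]
ft_force: [-0.3, 0.4, 0.0]
opening: 0.003
grip_force: 0.0
```

```bash
python3 st.py
```

```text
t 19.3167 r,t: 121.86292346094197 -18.774637812540156 theta tool 1.0878554949798864 Fr,Ft 0.4751257554218912 -0.13258103644973562
```

The load is zero, so the arm is caught. I'll back off and lift, then go behind the trigger at about (415,-178).

Emit:
step_arm:
  plan:
    - {"x": 0,"y": 0.15,"z": 0,"rx": 0,"ry": 0,"rz": 0}
    - {"x": 0,"y": 0.15,"z": 0,"rx": 0,"ry": 0,"rz": 0}
    - {"x": 0,"y": 0,"z": -0.4,"rx": 0,"ry": 0,"rz": 0}
    - {"x": 0,"y": 0,"z": -0.7,"rx": 0,"ry": 0,"rz": 0}
    - {"x": 0,"y": 0,"z": -0.7,"rx": 0,"ry": 0,"rz": 0}
    - {"x": 0,"y": 0,"z": -0.7,"rx": 0,"ry": 0,"rz": 0}
    - {"x": 0,"y": 0,"z": -0.7,"rx": 0,"ry": 0,"rz": 0}
    - {"x": 0,"y": 0,"z": 0,"rx": 0,"ry": 0,"rz": 0}
    - {"x": 0,"y": 0,"z": 0,"rx": 0,"ry": 0,"rz": 0}
    - {"x": 0,"y": 0,"z": 0,"rx": 0,"ry": 0,"rz": 0}

```text
t: 20.15
eef_pos: [461.8, -7.7, 149.0]
tcp_rot: [-3.141, -0.001, 2.501]
ft_force: [-0.1, -1.0, -0.1]
opening: 0.002
grip_force: 0.0
```

Emit:
step_arm:
  plan:
    - {"x": 0,"y": 0,"z": 0,"rx": 0,"ry": 0,"rz": 1}
    - {"x": 0,"y": 0,"z": 0,"rx": 0,"ry": 0,"rz": 1}
    - {"x": 0,"y": 0,"z": 0,"rx": 0,"ry": 0,"rz": 1}
    - {"x": 0,"y": 0,"z": 0,"rx": 0,"ry": 0,"rz": 1}
    - {"x": 0,"y": 0,"z": 0,"rx": 0,"ry": 0,"rz": 1}
    - {"x": 0,"y": 0,"z": 0,"rx": 0,"ry": 0,"rz": 1}
    - {"x": 0,"y": 0,"z": 0,"rx": 0,"ry": 0,"rz": 0}
    - {"x": 0,"y": 0,"z": 0,"rx": 0,"ry": 0,"rz": 0}
    - {"x": 0,"y": 0,"z": 0,"rx": 0,"ry": 0,"rz": 0}
    - {"x": 0,"y": 0,"z": 0,"rx": 0,"ry": 0,"rz": 0}

```text
t: 20.98
eef_pos: [461.9, -7.8, 149.3]
tcp_rot: [-3.141, -0.0, 1.903]
ft_force: [0.4, -0.0, -0.0]
opening: 0.004
grip_force: 0.0
```

Emit:
step_arm:
  plan:
    - {"x": -0.7,"y": -0.39,"z": 0,"rx": 0,"ry": 0,"rz": 0}
    - {"x": -0.7,"y": -0.39,"z": 0,"rx": 0,"ry": 0,"rz": 0}
    - {"x": -0.7,"y": -0.39,"z": 0,"rx": 0,"ry": 0,"rz": 0}
    - {"x": -0.7,"y": -0.39,"z": 0,"rx": 0,"ry": 0,"rz": 0}
    - {"x": -0.7,"y": -0.39,"z": 0,"rx": 0,"ry": 0,"rz": 0}
    - {"x": -0.7,"y": -0.39,"z": 0,"rx": 0,"ry": 0,"rz": 0}
    - {"x": -0.7,"y": -0.39,"z": 0,"rx": 0,"ry": 0,"rz": 0}
    - {"x": -0.7,"y": -0.39,"z": 0,"rx": 0,"ry": 0,"rz": 0}
    - {"x": -0.7,"y": -0.39,"z": 0,"rx": 0,"ry": 0,"rz": 0}
    - {"x": -0.7,"y": -0.39,"z": 0,"rx": 0,"ry": 0,"rz": 0}

```text
t: 21.82
eef_pos: [426.2, -205.9, 149.5]
tcp_rot: [3.142, -0.0, 1.902]
ft_force: [1.2, -0.1, 0.4]
opening: 0.003
grip_force: 0.0
```

```bash
python3 - <<'E'
from cell import *
from h import *
s=state();print(s["t"],s["eef_pos"],s["tcp_rot"],s["joints"])
c=read_camera("wrist");d=read_camera("side");out=[]
O=np.array([544,-101.7])
for k,c in enumerate((c,d)):
    v=c["image"][:,:,::-1].copy()
    for X in([415.2,-178.5,69],[544,-101.7,58],s["eef_pos"]):
        cv2.circle(v,tuple(int(t) for t in proj(c,X)),4,(0,0,255),1)
    if k: v=cv2.resize(v[180:330,150:350],(400,300))
    else: v=cv2.resize(v,(400,300))
    out.append(v)
cv2.imwrite("pics/c1.png",np.hstack(out))
E
```

```text
21.8167 [ 426.19381479 -205.92612965  149.5443067 ] [ 3.14155143e+00 -7.57779161e-05  1.90244622e+00] [-5.89821118e-01  3.67514390e-01  1.99565996e+00  1.12015399e-04
  7.78453733e-01 -9.21550761e-01]
```

View pics/c1.png

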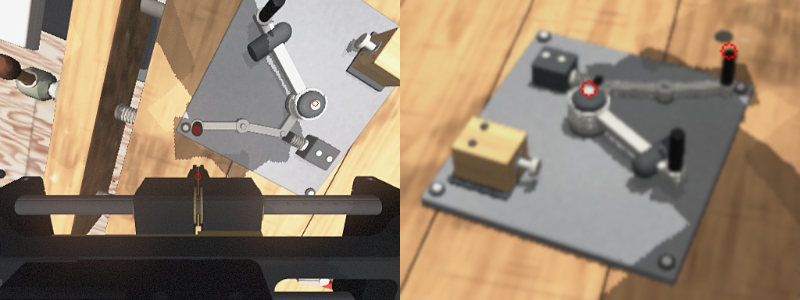

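Both views show the arm held cocked. The trigger post lies on the predicted mark, with the fingers 29 mm behind it along the push line. I'll descend and push.

Emit:
step_arm:
  plan:
    - {"x": 0,"y": -0.06,"z": 0.7,"rx": 0,"ry": 0,"rz": 0}
    - {"x": 0,"y": 0,"z": 0.7,"rx": 0,"ry": 0,"rz": 0}
    - {"x": 0,"y": 0,"z": 0.7,"rx": 0,"ry": 0,"rz": 0}
    - {"x": 0,"y": 0,"z": 0.7,"rx": 0,"ry": 0,"rz": 0}
    - {"x": 0,"y": 0,"z": 0.7,"rx": 0,"ry": 0,"rz": 0}
    - {"x": 0,"y": 0,"z": 0.7,"rx": 0,"ry": 0,"rz": 0}
    - {"x": 0,"y": 0,"z": 0,"rx": 0,"ry": 0,"rz": 0}
    - {"x": 0.15,"y": 0,"z": 0,"rx": 0,"ry": 0,"rz": 0}
    - {"x": 0.15,"y": 0,"z": 0,"rx": 0,"ry": 0,"rz": 0}
    - {"x": 0,"y": 0,"z": 0,"rx": 0,"ry": 0,"rz": 0}

```text
t: 22.75
eef_pos: [423.0, -198.0, 45.6]
tcp_rot: [3.14, 0.002, 1.902]
ft_force: [-0.4, -0.7, 0.0]
opening: 0.002
grip_force: 0.4
```

Emit:
step_arm:
  plan:
    - {"x": 0.12,"y": 0,"z": 0,"rx": 0,"ry": 0,"rz": 0}
    - {"x": 0.12,"y": 0,"z": 0,"rx": 0,"ry": 0,"rz": 0}
    - {"x": 0.12,"y": 0,"z": 0,"rx": 0,"ry": 0,"rz": 0}
    - {"x": 0.12,"y": 0,"z": 0,"rx": 0,"ry": 0,"rz": 0}
    - {"x": 0,"y": 0,"z": 0,"rx": 0,"ry": 0,"rz": 0}
    - {"x": 0,"y": 0,"z": 0,"rx": 0,"ry": 0,"rz": 0}
    - {"x": 0,"y": 0,"z": 0,"rx": 0,"ry": 0,"rz": 0}
    - {"x": 0,"y": 0,"z": 0,"rx": 0,"ry": 0,"rz": 0}
    - {"x": 0,"y": 0,"z": 0,"rx": 0,"ry": 0,"rz": 0}
    - {"x": 0,"y": 0,"z": 0,"rx": 0,"ry": 0,"rz": 0}

```text
t: 23.58
eef_pos: [419.0, -187.1, 44.7]
tcp_rot: [3.141, 0.0, 1.901]
ft_force: [2.4, -2.5, 3.1]
opening: 0.005
grip_force: 1.6
```

Emit:
step_arm:
  plan:
    - {"x": 0.12,"y": 0,"z": 0,"rx": 0,"ry": 0,"rz": 0}
    - {"x": 0.12,"y": 0,"z": 0,"rx": 0,"ry": 0,"rz": 0}
    - {"x": 0,"y": 0,"z": 0,"rx": 0,"ry": 0,"rz": 0}
    - {"x": 0,"y": 0,"z": 0,"rx": 0,"ry": 0,"rz": 0}
    - {"x": 0,"y": 0,"z": 0,"rx": 0,"ry": 0,"rz": 0}
    - {"x": 0,"y": 0,"z": 0,"rx": 0,"ry": 0,"rz": 0}
    - {"x": 0,"y": 0,"z": 0,"rx": 0,"ry": 0,"rz": 0}
    - {"x": 0,"y": 0,"z": 0,"rx": 0,"ry": 0,"rz": 0}
    - {"x": 0,"y": 0,"z": 0,"rx": 0,"ry": 0,"rz": 0}
    - {"x": 0,"y": 0,"z": 0,"rx": 0,"ry": 0,"rz": 0}

```text
t: 24.42
eef_pos: [417.1, -181.5, 44.6]
tcp_rot: [3.141, 0.0, 1.901]
ft_force: [4.8, -1.7, 1.5]
opening: 0.004
grip_force: 1.9
```

Emit:
step_arm:
  plan:
    - {"x": 0.12,"y": 0,"z": 0,"rx": 0,"ry": 0,"rz": 0}
    - {"x": 0.12,"y": 0,"z": 0,"rx": 0,"ry": 0,"rz": 0}
    - {"x": 0,"y": 0,"z": 0,"rx": 0,"ry": 0,"rz": 0}
    - {"x": 0,"y": 0,"z": 0,"rx": 0,"ry": 0,"rz": 0}
    - {"x": 0,"y": 0,"z": 0,"rx": 0,"ry": 0,"rz": 0}
    - {"x": 0,"y": 0,"z": 0,"rx": 0,"ry": 0,"rz": 0}
    - {"x": 0,"y": 0,"z": 0,"rx": 0,"ry": 0,"rz": 0}
    - {"x": 0,"y": 0,"z": 0,"rx": 0,"ry": 0,"rz": 0}
    - {"x": 0,"y": 0,"z": 0,"rx": 0,"ry": 0,"rz": 0}
    - {"x": 0,"y": 0,"z": 0,"rx": 0,"ry": 0,"rz": 0}

```text
t: 25.25
eef_pos: [415.1, -175.8, 44.6]
tcp_rot: [3.141, 0.0, 1.901]
ft_force: [4.7, -4.2, -0.2]
opening: 0.004
grip_force: 2.3
```

```bash
python3 - <<'E'
from cell import *
from h import *
d=read_camera("side");t=read_camera("top")
v=cv2.resize(d["image"][180:330,150:350,::-1],(400,300));w=cv2.resize(t["image"][150:270,140:300,::-1],(400,300))
cv2.imwrite("pics/c2.png",np.hstack([v,w]))
E
```

```text
(no output)
```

View pics/c2.png

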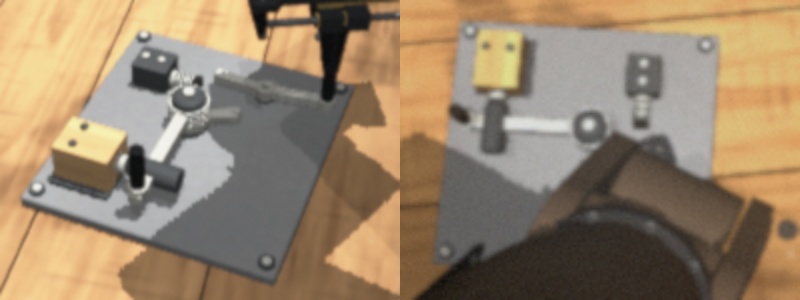

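The side and top views show the striker has fired, with the hammer now against the block. I'll retreat from the trigger and check the result.

Emit:
step_arm:
  plan:
    - {"x": -0.3,"y": 0,"z": 0,"rx": 0,"ry": 0,"rz": 0}
    - {"x": -0.3,"y": 0,"z": 0,"rx": 0,"ry": 0,"rz": 0}
    - {"x": -0.4,"y": 0,"z": 0,"rx": 0,"ry": 0,"rz": 0}
    - {"x": -0.4,"y": 0,"z": 0,"rx": 0,"ry": 0,"rz": 0}
    - {"x": 0,"y": 0,"z": -0.7,"rx": 0,"ry": 0,"rz": 0}
    - {"x": 0,"y": 0,"z": -0.9,"rx": 0,"ry": 0,"rz": 0}
    - {"x": 0,"y": 0,"z": -0.9,"rx": 0,"ry": 0,"rz": 0}
    - {"x": 0,"y": 0,"z": -0.9,"rx": 0,"ry": 0,"rz": 0}
    - {"x": 0,"y": 0,"z": -0.9,"rx": 0,"ry": 0,"rz": 0}
    - {"x": 0,"y": 0,"z": 0,"rx": 0,"ry": 0,"rz": 0}

```text
t: 26.18
eef_pos: [427.3, -210.0, 155.4]
tcp_rot: [3.139, 0.003, 1.9]
ft_force: [0.0, 0.2, 0.4]
opening: 0.006
grip_force: 0.0
```

```bash
python3 - <<'E'
from cell import *
from h import *
d=read_camera("side");O=np.array([544,-101.7]);a=-.158
v=d["image"][:,:,::-1]
f=3;x0,y0=160,200
v=cv2.resize(v[y0:y0+110,x0:x0+130],None,fx=5,fy=5)
for th,col in((0,(0,255,0)),(.13,(0,0,255))):
    p=a+np.pi/2+th
    X=np.r_[O+122*np.array([np.cos(p),np.sin(p)]),93]
    cv2.circle(v,tuple(int(t) for t in (proj(d,X)-[x0,y0])*5),6,col,2)
cv2.imwrite("pics/c3.png",v)
E
```

```text
(no output)
```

View pics/c3.png

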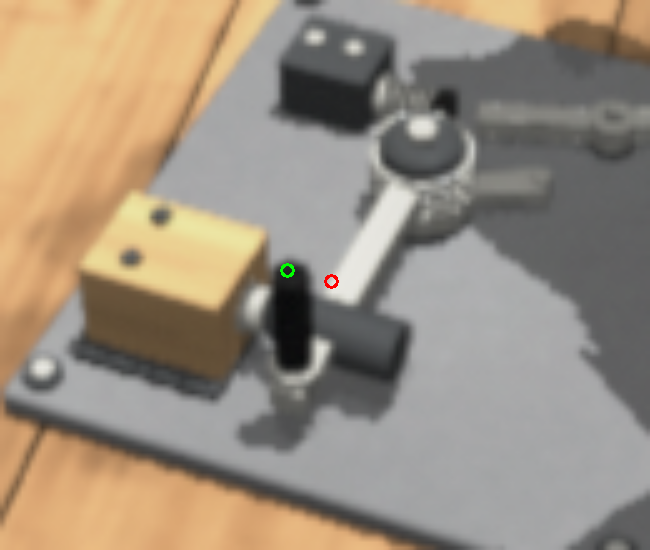

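The handle top is at about (290,268), on the green θ=0 mark (287,270), and the pin head sits against the block. The dowel is home, so I'm handing the job in.

```bash
python3 -c "
from cell import *
print(job_done())"
```

```text
the job is handed in; nothing more can be done
None
```

The job is handed in: the arm was cocked with only a light touch on the buffer and released by the trigger. The last picture shows the dowel pin home in one blow, but the judge's verdict was not returned.

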